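# Hold the long roll bin open by its lever for a look inside, then let it close

### The arm

A 7-joint arm with a two-finger parallel gripper is mounted at the origin on a cart in front of the work surface, level with it; the furniture and walls round the work are solid. World frame = base frame: x ahead of the robot, y to its left, z up, the work surface at z = 0. Lengths are in m, angles in rad, forces in N, time in s.
With the tool pointing down it reaches from about 0.425 to 0.875 m from the base axis. Payload 4.7 kg.
Tool frame: the origin (TCP) lies at the very end of the fingers, on their centre line; the grasp point (between the pads) lies 19 mm behind it; z points along the fingers, y is the line along which they close (so a half turn about z gives the same grasp; the last joint's range is limited). The gripper opens to 87 mm and grips with 3 to 60 N. Pads are 19 mm wide; open, the fingers measure 117 mm over their backs; the gripper's body (75 mm by 190 mm) begins 51 mm behind the grasp point.
Start: joints at [1.271, 0.321, -0.07, 1.45, 0.023, 1.371, -0.057], TCP at [0.201, -0.618, 0.223] pointing down, gripper open.
Joint ranges: [-2.86, 2.86], [-0.3, 2.09], [-1.38, 1.24], [0.06, 2.45], [-1.56, 4.7], [0.09, 2.05], [-2.69, 2.69]. Speed limits (rad/s): [2.57, 2.57, 3.14, 3.14, 3.14, 3.14, 3.14].

### API

Orientations are given as a rotation vector (axis times angle).
In Python, from bench import ctrl gives the robot as it stands.
- The arm moves only by the shell command python3 -m jog 'ROWS' [FORCE]. ROWS is JSON, a list that holds one entry, the list of rows, each a list of 7 numbers: the shift along the tool's x, y, z in mm, then the turn, a rotation vector about the tool's x, y, z in degrees, then the finger opening in mm, from 0 to 87. A call has 1 to 10 rows; each row is the pose to reach, as a shift and turn from the pose commanded when the call began, along the tool's axes at that moment; what a row does not reach only later rows make up. A row lasts 1/10 s, in which the tool goes at most 50 mm and 8.59 degrees, less where a joint would pass 70% of its speed; a pose out of reach is approached as far as the arm can. A call with a gripper value outside its range is refused whole. The fingers move at their own pace and stop on an object; FORCE is the grip in N (left out, the last holds). Time passes only in rows, so rows that repeat a pose let the fingers close. It gives the time, the measured TCP pose, the force, the opening and the grip force at its end, in the units of the state.
- ctrl.get_state(): the state, without advancing time (a new reading comes with each control period).
- ctrl.get_image(name): name is "side" or "top" or "wrist"; returns a dict with "image" (420x560x3 uint8, red, green, blue), "depth" (420x560 float32, m along the optical axis (not along the pixel's ray), 0 where there is no reading), "fov_y" (degrees; the focal length in pixels is half the picture's height over the tangent of half this angle, whatever the lens; pixels are square), "cx", "cy" (the principal point, pixels), "rvec" (rotation vector, rad) and "tvec" (3), from world to camera coordinates, as OpenCV has them. Camera axes: x right, y down, z forward; pixel columns grow to the right and rows downward; lengths in m; the calibration is good to about 2 mm. A picture is of the moment at which its call begins.
- ctrl.close_job(): hands the job in; it is judged then, once.
The state is a dict: "time": time; "joint_positions": joint angles; "qd": joint speeds; "joint_torque": joint torques, N m; "position": TCP position; "tool_rot": TCP orientation; "ft_force": force on the tool from outside, world axes, zero at the start; "torque": the same for the moment, N m; "grip_width": opening from 0.0 (shut) to 1.0 (fully open); "grip_force": force on a finger pad.
Only numpy, scipy, OpenCV 4.12 (cv2) and the standard library are available. Lean on these libraries where they do the work, as an engineer would, in place of code of your own. Each camera call takes 0.05 s, during which the arm holds its last target. There are 200 camera calls.

### The job

I need a look at how many rolls are left in the longer of the two lever-lid bins. Press the lever on its front down to raise its lid right up, hold it there for about four seconds while I look, then let the lever come back up so that the lid shuts. Leave the shorter bin shut.

Things in the scene. Friction and masses are not known exactly. Their poses are not given: they have to be found in the camera images.
- long_lid (a joint): Lid of the longer steel bin (fixed to the bench; 260 mm wide across its front, 150 deep, 143 tall with lid; toasted rolls inside). Hinged on the rim far from the robot: 0 rad shut, 1.2 fully open. Linked to the lever, it rises 2.86 rad per rad of lever, and a damper lets it down in about half a second once the lever is freed.
- long_lever: Flat steel lever with black ribbed pad, mid-front of the longer bin. Origin on its hinge, 75 mm above the bench, 12 mm before the bin's front wall. At rest: z up, y along the bin's front, -x out towards the robot; the bin is yawed up to 17 degrees. Pressing turns it 0.42 rad about y to a stop; spring and lid push it back up. Pressing takes about 5 to 10 N, more if fast.
- long_pad (a point): Centre of the top of that lever's pad (38 mm along the lever, 44 across, tilted up 0.2 rad at rest), 82 mm out from the hinge, 99 mm above the bench at rest. Pressed, it goes almost straight down, 36 mm to the stop; 30 mm down the lid is at about 1.0 rad. Axes as the lever's. Nothing is above it; the bin's front wall is 94 mm behind it and the lid swings up and away.
- short_lid (a joint): Lid of the shorter bin (140 mm wide, otherwise the same build with the same kind of lever, standing somewhere to the left or right of the long one); 0 rad shut, 1.2 rad open. It must stay shut.

How it is judged:
On the way:
1. the long bin's lid is held up (at least 0.9 of 1.2 rad) for 3 s on end by the robot pressing its lever (value of joint long_lid above 0.9 rad and contact force between any of the fingers, the arm and long_lever above 0.5 N), for 3 s.
At the end, for the whole second after the job is handed in: both lids are shut, each within 0.08 rad (value of joint each of long_lid, short_lid below 0.08 rad); the robot touches nothing.
It fails at once if the shorter bin's lid is opened by more than 0.2 rad (value of joint short_lid above 0.2 rad).
It also fails if it takes over 37 s, if anything falls off the work surface, if the arm or the gripper's body presses on something with over 40 N, if the wrist force passes 120 N, or if a joint passes its speed limit or range.

## Working session

There is one attempt and no reset: what is moved stays moved. The work goes in short steps, Python scripts to look and compute and a shell command to move; the robot and the scene stay as the last step left them, time stands still between calls to the robot, and variables do not carry over. Pictures are saved under pics/ and viewed, at most 10 in all, crops included, and the job is handed in when it is done.

```bash
mkdir -p pics; cat > h.py <<'E'
import numpy as np,cv2
from bench import ctrl
from scipy.spatial.transform import Rotation as R
def grab(n,save=None):
    d=ctrl.get_image(n)
    if save: cv2.imwrite('pics/'+save,cv2.cvtColor(d['image'],cv2.COLOR_RGB2BGR))
    f=d['image'].shape[0]/2/np.tan(np.radians(d['fov_y'])/2)
    z=d['depth'];v,u=np.mgrid[:z.shape[0],:z.shape[1]]
    P=np.stack([(u-d['cx'])/f*z,(v-d['cy'])/f*z,z],-1)
    M=R.from_rotvec(np.ravel(d['rvec'])).as_matrix()
    W=(P-np.ravel(d['tvec']))@M
    W[z==0]=np.nan
    return d,W
E
python3 - <<'E'
from h import *
for n in('top','side'):
    d,W=grab(n,n+'1.png'); np.save(n+'.npy',W); print(n,d['fov_y'],np.nanmin(W,(0,1)),np.nanmax(W,(0,1)))
s=ctrl.get_state();print(s)
print(R.from_rotvec(s['tool_rot']).as_matrix().round(3))
E
```

```text
top 57.16798668720627 [-0.29100524 -1.37515186 -0.75513194] [0.901828   1.16839168 0.69861904]
side 53.88312755422887 [-0.79855259 -2.5169648  -0.74701657] [0.90409585 0.68324262 0.91567059]
{'time': 0.1, 'joint_positions': array([ 1.27111347,  0.32175633, -0.07009288,  1.45156962,  0.0226163 ,
        1.37077806, -0.05688879]), 'qd': array([-0.00021933, -0.00246544, -0.0006689 , -0.00362529, -0.00121035,
        0.00067791, -0.00066878]), 'joint_torque': array([ 2.60612687e-04, -4.92572522e+01, -4.05657962e-01, -3.13396239e+01,
       -6.41447143e-02,  3.95186828e-02,  9.71334339e-05]), 'position': array([ 0.20042847, -0.61780555,  0.22155776]), 'tool_rot': array([-3.10133178e+00, -4.90684546e-01,  5.86938777e-04]), 'ft_force': array([ 0.22397831, -0.44036313, -0.10232231]), 'torque': array([-0.00428412, -0.02585927,  0.0145537 ]), 'grip_force': 0.0, 'grip_width': 0.998195980450445}
[[ 0.951  0.309 -0.001]
 [ 0.309 -0.951  0.002]
 [-0.    -0.002 -1.   ]]
```

View pics/top1.png

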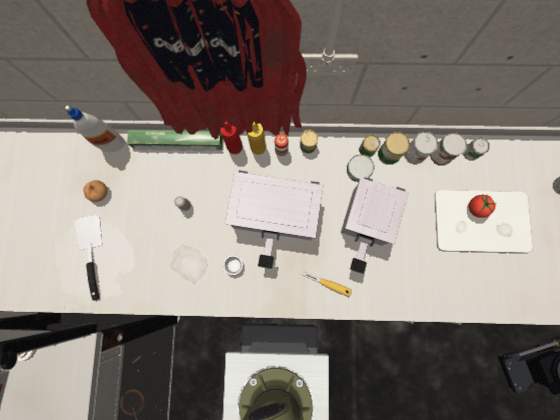

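View pics/side1.png

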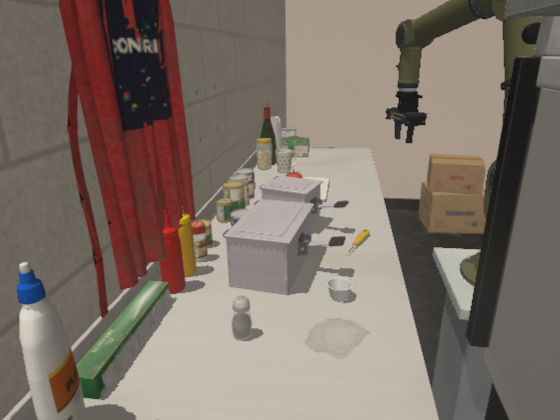

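The top view shows the long bin at about (275,205) with its black pad at (266,261). The short bin is on the right, with its pad at (359,266).

```bash
python3 - <<'E'
from h import *
W=np.load('top.npy');im=cv2.imread('pics/top1.png')
for (u,v) in((266,261),(359,266)):
    w=W[v-12:v+12,u-12:u+12].reshape(-1,3);c=im[v-12:v+12,u-12:u+12].reshape(-1,3).max(1)
    m=(c<70)&(w[:,2]>.07)&(w[:,2]<.13);p=w[m];print(m.sum(),np.median(p,0),p.min(0),p.max(0))
    r=cv2.minAreaRect(p[:,:2].astype(np.float32));print(r)
    pad=np.array(r[0])
    if u==266: P=pad
# lid top of the long bin
w=W[165:245,220:328].reshape(-1,3);m=(w[:,2]>.125)&(w[:,2]<.155)
r=cv2.minAreaRect(w[m][:,:2].astype(np.float32));print('lid',r)
b=cv2.boxPoints(r);print(b)
s=ctrl.get_state();M=R.from_rotvec(s['tool_rot']).as_matrix()
print('shift to 0.06 above pad, tool mm',M.T@(np.array([*P,.16])-s['position'])*1e3)
E
```

```text
154 [0.42675985 0.03813768 0.0984606 ] [0.40906303 0.01942852 0.09051964] [0.4447943  0.06115364 0.10599305]
((0.426810085773468, 0.03949304297566414), (0.04109279066324234, 0.03475498780608177), 83.90499877929688)
157 [ 0.42069676 -0.23603059  0.0980818 ] [ 0.40049505 -0.25757495  0.08815112] [ 0.43891391 -0.2146771   0.1060908 ]
((0.4200650751590729, -0.2363346666097641), (0.03970566391944885, 0.034637678414583206), 73.04989624023438)
lid ((0.5955886840820312, 0.015253767371177673), (0.26797252893447876, 0.1690695434808731), 82.29335021972656)
[[ 0.49384972 -0.10618607]
 [ 0.6613922  -0.12885849]
 [ 0.6973276   0.1366936 ]
 [ 0.52978516  0.15936603]]
shift to 0.06 above pad, tool mm [ 418.24373375 -555.20198216   62.46897954]
```

```bash
python3 -m jog '[[[15,-8,0,0,0,1,0],[50,-28,0,0,0,4,0],[95,-53,0,0,0,8,0],[145,-80,0,0,0,12,0],[195,-108,0,0,0,16,0],[245,-136,0,0,0,20,0],[285,-158,0,0,0,23,0],[310,-172,0,0,0,25,0],[320,-178,0,0,0,25.7,0],[320,-178,0,0,0,25.7,0]]]'
python3 - <<'E'
from h import *
s=ctrl.get_state();M=R.from_rotvec(s['tool_rot']).as_matrix();print(M.round(3),s['joint_positions'].round(2))
print(M.T@(np.array([.430,.039,.15])-s['position'])*1e3)
E
```

```text
time: 1.1
position: [0.452, -0.3471, 0.2222]
tool_rot: [-3.134, 0.202, 0.0]
ft_force: [-0.1, -1.0, 0.4]
grip_width: 0.17
grip_force: 0.0
[[ 0.992 -0.128  0.   ]
 [-0.128 -0.992  0.001]
 [-0.    -0.001 -1.   ]] [ 0.85  0.16 -0.26  1.65  0.04  1.34 -1.13]
[ -71.37804303 -380.01916655   72.63139342]
```

```bash
python3 -m jog '[[[-3,-15,0,0,0,0,0],[-10,-55,0,0,0,0,0],[-19,-100,0,0,0,0,0],[-28,-150,0,0,0,0,0],[-37,-200,0,0,0,0,0],[-47,-250,0,0,0,0,0],[-56,-300,10,0,0,0,0],[-65,-345,25,0,0,0,0],[-70,-373,40,0,0,0,0],[-71,-380,50,0,0,0,0]]]' && python3 -m jog '[[[0,0,0,0,0,0,0],[0,0,0,0,0,0,0],[0,0,0,0,0,0,0]]]'
python3 - <<'E'
from h import *
s=ctrl.get_state();M=R.from_rotvec(s['tool_rot']).as_matrix();print(M.round(3),s['joint_positions'].round(2),s['time'])
print(M.T@(np.array([.430,.039,.1])-s['position'])*1e3)
grab('wrist','w1.png')
E
```

```text
time: 2.1
position: [0.4292, 0.0384, 0.1716]
tool_rot: [3.134, -0.206, -0.001]
ft_force: [0.2, -0.2, -0.0]
grip_width: 0.002
grip_force: 0.0
time: 2.4
position: [0.4312, 0.0339, 0.1731]
tool_rot: [3.134, -0.217, 0.001]
ft_force: [0.5, 0.1, -0.5]
grip_width: 0.008
grip_force: 0.0
[[ 0.99  -0.138  0.001]
 [-0.138 -0.99  -0.   ]
 [ 0.001  0.    -1.   ]] [ 0.54 -0.11 -0.63  2.   -0.07  1.23 -1.78] 2.4
[-1.9852836  -4.94380594 73.09134099]
```

View pics/w1.png

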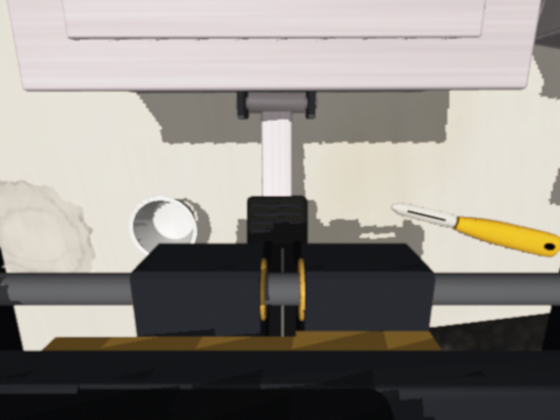

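The wrist view shows the fingers (282,290) centred over the pad (277,220) and aligned with the lever. Next I go down and press.

```bash
python3 -m jog '[[[-1,-3,10,0,0,0,0],[-2,-5,30,0,0,0,0],[-2,-5,50,0,0,0,0],[-2,-5,62,0,0,0,0],[-2,-5,70,0,0,0,0],[-2,-5,76,0,0,0,0],[-2,-5,82,0,0,0,0],[-2,-5,87,0,0,0,0],[-2,-5,92,0,0,0,0],[-2,-5,92,0,0,0,0]]]'
```

```text
time: 3.45
position: [0.428, 0.0412, 0.0805]
tool_rot: [3.134, -0.212, -0.006]
ft_force: [-5.7, 0.2, 7.0]
grip_width: 0.006
grip_force: 3.6
```

```bash
python3 -m jog '[[[0,0,4,0,0,0,0],[0,0,8,0,0,0,0],[0,0,11,0,0,0,0],[0,0,14,0,0,0,0],[0,0,15,0,0,0,0],[0,0,15,0,0,0,0]]]'
python3 - <<'E'
from h import *
grab('side','s2.png')
E
```

```text
time: 4.05
position: [0.4287, 0.0412, 0.0659]
tool_rot: [3.134, -0.212, -0.003]
ft_force: [-4.2, 0.7, 5.2]
grip_width: 0.009
grip_force: 3.6
```

View pics/s2.png

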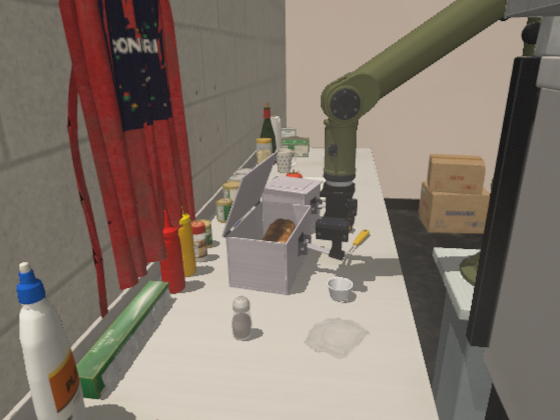

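The lid is up, running from about (235,232) to (272,158), with the rolls visible at (280,235). I'll press slightly further, hold, and measure the lid angle.

```bash
python3 -m jog '[[[0,0,1,0,0,0,0],[0,0,2,0,0,0,0],[0,0,2,0,0,0,0],[0,0,2,0,0,0,0],[0,0,2,0,0,0,0],[0,0,2,0,0,0,0],[0,0,2,0,0,0,0],[0,0,2,0,0,0,0],[0,0,2,0,0,0,0],[0,0,2,0,0,0,0]]]'
python3 - <<'E'
from h import *
x=np.array([.9905,-.1375])
for n in('top','side'):
    d,W=grab(n); q=W.reshape(-1,3); r=q[:,:2]-[.427,.039]; a=r@x; b=r@np.array([.1375,.9905])
    m=(abs(b)<.11)&(a>.12)&(a<.33)&(q[:,2]>.17)&(q[:,2]<.32)
    A,Z=a[m],q[m,2]; print(n,m.sum())
    if m.sum()>30:
        u=np.linalg.svd(np.c_[A-A.mean(),Z-Z.mean()],full_matrices=False)
        print(u[1],'tilt',np.degrees(np.arctan2(abs(u[2][0,1]),abs(u[2][0,0]))),Z.max())
E
```

```text
time: 5.1
position: [0.4288, 0.0412, 0.0653]
tool_rot: [3.133, -0.212, -0.004]
ft_force: [-9.2, 0.6, 18.5]
grip_width: 0.007
grip_force: 10.3
top 610
[0.96354721 0.03501221] tilt 66.78644687818299 0.29054170643190075
side 929
[1.15138148 0.02051131] tilt 69.02045165837356 0.28831832246212297
```

The lid measures about 1.18 rad, so the lever is at its stop. I'll hold here.

```bash
for i in 1 2 3; do python3 -m jog '[[[0,0,0,0,0,0,0],[0,0,0,0,0,0,0],[0,0,0,0,0,0,0],[0,0,0,0,0,0,0],[0,0,0,0,0,0,0],[0,0,0,0,0,0,0],[0,0,0,0,0,0,0],[0,0,0,0,0,0,0],[0,0,0,0,0,0,0],[0,0,0,0,0,0,0]]]'; done; python3 -m jog '[[[0,0,0,0,0,0,0],[0,0,0,0,0,0,0],[0,0,0,0,0,0,0],[0,0,0,0,0,0,0],[0,0,0,0,0,0,0]]]'
```

```text
time: 6.2
position: [0.4288, 0.0412, 0.0653]
tool_rot: [3.133, -0.212, -0.004]
ft_force: [-9.8, -0.2, 18.5]
grip_width: 0.001
grip_force: 10.3
time: 7.2
position: [0.4288, 0.0412, 0.0653]
tool_rot: [3.133, -0.212, -0.004]
ft_force: [-9.6, 0.5, 19.9]
grip_width: 0.005
grip_force: 10.3
time: 8.2
position: [0.4288, 0.0412, 0.0653]
tool_rot: [3.133, -0.212, -0.004]
ft_force: [-9.7, -0.2, 18.6]
grip_width: 0.005
grip_force: 10.3
time: 8.7
position: [0.4288, 0.0412, 0.0653]
tool_rot: [3.133, -0.212, -0.004]
ft_force: [-10.2, -0.7, 18.1]
grip_width: 0.008
grip_force: 10.3
```

Held for over 4 s. Now I release the lever and retreat upwards.

```bash
python3 -m jog '[[[0,0,-4,0,0,0,0],[0,0,-10,0,0,0,0],[0,0,-17,0,0,0,0],[0,0,-25,0,0,0,0],[0,0,-35,0,0,0,0],[0,0,-50,0,0,0,0],[0,0,-70,0,0,0,0],[0,0,-90,0,0,0,0],[0,0,-105,0,0,0,0],[0,0,-110,0,0,0,0]]]' && python3 -m jog '[[[0,0,0,0,0,0,0],[0,0,0,0,0,0,0],[0,0,0,0,0,0,0],[0,0,0,0,0,0,0],[0,0,0,0,0,0,0],[0,0,0,0,0,0,0],[0,0,0,0,0,0,0],[0,0,0,0,0,0,0],[0,0,0,0,0,0,0],[0,0,0,0,0,0,0]]]'
python3 - <<'E'
from h import *
grab('side','s3.png')
E
```

```text
time: 9.7
position: [0.4306, 0.0412, 0.1757]
tool_rot: [3.134, -0.212, 0.006]
ft_force: [1.2, 0.1, 0.8]
grip_width: 0.001
grip_force: 0.0
time: 10.7
position: [0.4295, 0.0411, 0.1736]
tool_rot: [3.134, -0.211, 0.0]
ft_force: [0.3, -0.3, -0.4]
grip_width: 0.004
grip_force: 0.0
```

View pics/s3.png

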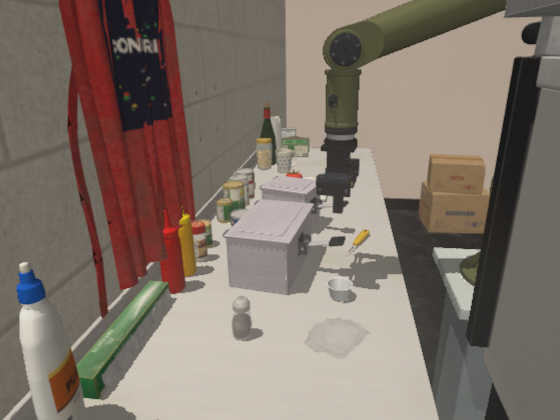

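Both lids are shut (long at (272,220), short at (290,188)), and the gripper at (338,190) is clear of the pad at (337,241).

```bash
python3 -c "
from bench import ctrl
print(ctrl.close_job())"
```

```text
the job is handed in; nothing more can be done
None
```

I raised the long bin's lid to about 1.18 of 1.2 rad and held it there for over four seconds, then let it shut; the short bin stayed shut, and the job was handed in without a verdict being returned.

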